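# Slide the bar-handled condiment box to the spoon-rest corner

### The job

The condiment tray has four places: three hold lidded boxes and one is empty. I want the box with the bar handle in the corner next to the round spoon rest: first slide the box that stands in that corner straight into the empty place, then slide the bar-handled box straight into the corner that it left, both fully home and square. Slide the boxes along the tray floor, do not lift them, and leave the third box in its place.

Things in the scene. Friction and masses are not known exactly. Their poses are not given: they have to be found in the camera images.
- tray: Dark wooden tray, fixed, 192 mm square, rim 24 high and 8 thick, floor 6 thick. Origin: centre of underside, z up, x, y along its sides. Four places, no dividers, centres (+-44, +-44) mm: (-44, -44) is the corner by the round white spoon rest (70 wide, 12 high); (-44, +44) starts empty, the bar box at (+44, -44), the others in the other two, either way round. Boxes have 6 mm play each side.
- bar_box: Box with the bar handle. White ceramic, 76 x 76 x 34 mm with fixed light wooden lid; origin: centre of underside, z up, x and y along its sides (at the start along the tray's x, y within 2 degrees). 0.35 kg, loose; slides easily. Mid-lid a solid upright wooden bar, 14 mm wide (x), 60 long (y), from 34 to 62 mm above the origin.
- round_box: Box with the round knob. White ceramic, 76 x 76 x 34 mm with fixed light wooden lid; origin: centre of underside, z up, x and y along its sides (at the start along the tray's x, y within 2 degrees). 0.35 kg, loose; slides easily. Mid-lid an upright round wooden knob, 22 mm in diameter, from 34 to 62 mm above the origin.
- square_box: Box with the square knob. White ceramic, 76 x 76 x 34 mm with fixed light wooden lid; origin: centre of underside, z up, x and y along its sides (at the start along the tray's x, y within 2 degrees). 0.35 kg, loose; slides easily. Mid-lid an upright square wooden knob, 22 x 22 mm (sides along x, y), from 34 to 62 mm above the origin.

How it is judged:
By the outcome, as a careful person would: the job done as asked, in the order asked, and still so for the second after the job is handed in, with the robot touching nothing.
It also fails if it takes over 42 s, if anything falls off the work surface, if the arm or the gripper's body presses on something with over 40 N, if the wrist force passes 120 N, or if a joint passes its speed limit or range.

### The arm

A 7-joint arm with a two-finger parallel gripper is mounted at the origin on a cart in front of the work surface, level with it; the furniture and walls round the work are solid. World frame = base frame: x ahead of the robot, y to its left, z up, the work surface at z = 0. Lengths are in m, angles in rad, forces in N, time in s.
With the tool pointing down it reaches from about 0.425 to 0.925 m from the base axis. Payload 6.8 kg.
Tool frame: the origin (TCP) lies at the very end of the fingers, on their centre line; the grasp point (between the pads) lies 19 mm behind it; z points along the fingers, y is the line along which they close (so a half turn about z gives the same grasp; the last joint's range is limited). The gripper opens to 85 mm and grips with 20 to 120 N. Pads are 22 mm wide; open, the fingers measure 114 mm over their backs; the gripper's body (76 mm by 85 mm) begins 54 mm behind the grasp point. The pads swing forward as they close: fully open they stand 13 mm farther back than shut.
Start: joints at [1.221, 0.477, 0.022, 1.555, -0.011, 1.109, -0.083], TCP at [0.162, -0.655, 0.231] pointing down, gripper open.
Joint ranges: [-2.96, 2.96], [-0.34, 2.1], [-1.41, 1.46], [0.24, 2.44], [-1.37, 4.51], [0.17, 1.92], [-2.96, 2.96]. Speed limits (rad/s): [2.39, 2.39, 3.14, 3.14, 3.14, 3.14, 3.14].

### API

Orientations are given as a unit quaternion [w, x, y, z].
In Python, from station import bot gives the robot as it stands.
- The arm moves only by the tool nudge_tcp, called after "Request:" by a JSON object that holds its "method" and its "body", one argument or row to a line. Schema: {"type":"object","properties":{"deltas":{"type":"object","properties":{"ticks":{"type":"array","items":{"type":"array","items":{"type":"number"},"minItems":5,"maxItems":5},"minItems":1,"maxItems":20}},"additionalProperties":false,"required":["ticks"]},"force":{"type":"number"},"only":{"type":"string"},"quiet":{"type":"boolean"},"lines":{"type":"string"}},"required":["deltas"],"additionalProperties":false}. deltas is an object whose key "ticks" holds a list of rows, 1 to 20 of them, each of 5 numbers: dx, dy, dz in shares of the most that a row can go, 1 being 50 mm, then a turn about the tool's z in units of 0.1 rad, then the opening from 0.0 (shut) to 1.0 (fully open); each row shifts and turns the commanded pose from where the row before left it, along the tool's axes as they then stand; what a row does not reach is not made up. A row lasts 1/10 s, in which the tool goes at most 0.05 m and 0.15 rad, less where a joint would pass 70% of its speed; a pose out of reach is approached as far as the arm can. The fingers move at their own pace and stop on an object; force is the grip in N (left out, the last holds). Time passes only in rows, so rows that do not move let the fingers close. The tool returns the time, the measured TCP pose, the force, the opening and the grip force at its end. only (a regular expression) keeps the lines of the reply that match it, lines (a string "A,B") keeps lines A to B, and quiet returns only ok. Input that does not fit is refused with a message, and nothing moves.
- bot.get_obs(): the state, without advancing time (a new reading comes with each control period).
- bot.read_camera(name): name is "scene" or "top" or "wrist"; returns the picture (400x640x3 uint8, blue, green, red); there is no depth.
- bot.camera_info(name): a dict with "vertical_fov" (degrees; the focal length in pixels is half the picture's height over the tangent of half this angle, whatever the lens; pixels are square), "cx", "cy" (the principal point, pixels), "view" (4x4, takes a point from world to camera coordinates); the wrist camera has in their place "hand_eye" (4x4, takes a point from camera to tool coordinates, whose origin is the TCP and whose axes are the flange's). Camera axes: x right, y up, looking along -z (the intrinsics and any distortion apply to the point x, -y, -z); pixel columns grow to the right and rows downward; lengths in m; the calibration is good to about 2 mm. A picture is of the moment at which its call begins: read the wrist's pose just before it. camera_info takes no time and is no camera call.
- bot.hand_in(): hands the job in; it is judged then, once.
The state is a dict: "t": time; "q": joint angles; "joint_vel": joint speeds; "joint_torque": joint torques, N m; "eef_pos": TCP position; "tool_rot": TCP orientation; "contact_force": force on the tool from outside, world axes, zero at the start; "torque": the same for the moment, N m; "gripper_width": opening from 0.0 (shut) to 1.0 (fully open); "grasp_force": force on a finger pad.
Only numpy, scipy, OpenCV 4.12 (cv2) and the standard library are available. Lean on these libraries where they do the work, as an engineer would, in place of code of your own. Each camera call takes 0.05 s, during which the arm holds its last target. There are 200 camera calls.

## Working session

There is one attempt and no reset: what is moved stays moved. The work goes in short steps, Python scripts to look and compute and a tool call to move; the robot and the scene stay as the last step left them, time stands still between calls to the robot, and variables do not carry over. Pictures are saved under pics/ and viewed, at most 10 in all, crops included, and the job is handed in when it is done.

```bash
ls; mkdir -p pics; python3 - <<'E'
from station import bot
import cv2
for n in("scene","top"):
    im=bot.read_camera(n); cv2.imwrite(f"pics/{n}0.png",im)
    print(n,bot.camera_info(n))
print(bot.camera_info("wrist"))
o=bot.get_obs();print(o['t'],o['eef_pos'],o['tool_rot'],o['q'])
E
```

```text
pics
station.py
scene {'vertical_fov': 50.10754551722053, 'cx': 318.8860770413304, 'cy': 204.94519155632116, 'view': array([[ 0.69566393, -0.71821246,  0.0149185 , -0.32271127],
       [ 0.37178359,  0.37772569,  0.8479978 , -0.27479138],
       [-0.61467768, -0.58437503,  0.52978974, -0.46127528],
       [ 0.        ,  0.        ,  0.        ,  1.        ]])}
top {'vertical_fov': 51.21781249690299, 'cx': 322.6351691357537, 'cy': 194.48121088370866, 'view': array([[-2.84187693e-02, -9.99589898e-01, -3.52267335e-03,
         8.16672318e-02],
       [ 9.92009466e-01, -2.86362649e-02,  1.22870594e-01,
        -5.50538405e-01],
       [-1.22921081e-01, -2.69424885e-06,  9.92416449e-01,
        -8.34881536e-01],
       [ 0.00000000e+00,  0.00000000e+00,  0.00000000e+00,
         1.00000000e+00]])}
{'vertical_fov': 70.5318723681999, 'cx': 316.48522434588165, 'cy': 206.77606592394878, 'hand_eye': array([[ 5.36225300e-04,  9.60551439e-01,  2.78101862e-01,
         7.05924909e-02],
       [ 9.99998324e-01, -2.82442264e-05, -1.83060396e-03,
         7.77006112e-04],
       [-1.75053449e-03,  2.78102378e-01, -9.60549844e-01,
        -1.41886366e-01],
       [ 0.00000000e+00,  0.00000000e+00,  0.00000000e+00,
         1.00000000e+00]])}
0.1 [ 0.16146835 -0.65484807  0.23043876] [-7.98383504e-04  9.92699626e-01  1.20610056e-01 -1.69083189e-04] [ 1.22089245  0.47768809  0.02237549  1.55636323 -0.01148851  1.10930212
 -0.08309087]
```

View pics/top0.png

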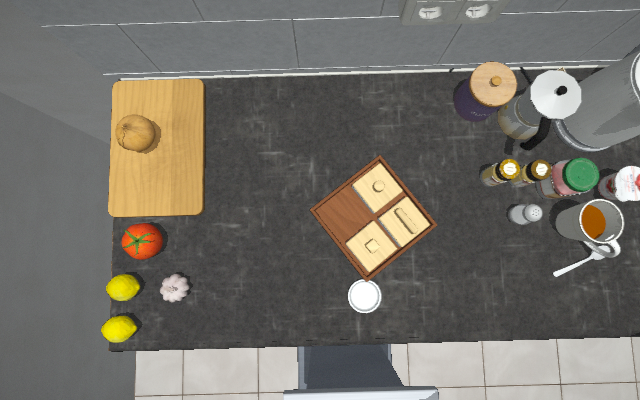

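View pics/scene0.png

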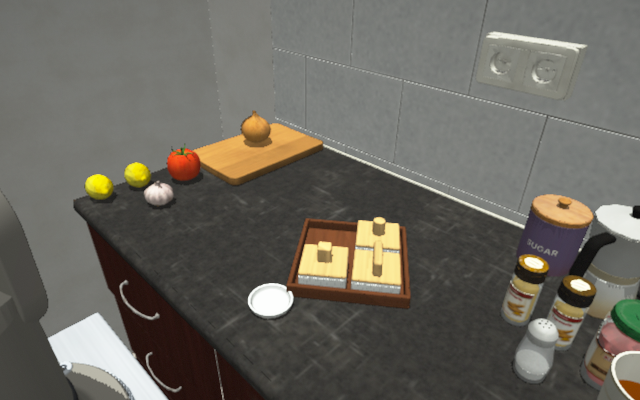

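The top view shows the tray as a diamond. The square-knob box is at the spoon-rest corner (372,246), the bar box at (404,221), the round-knob box at (378,186), and the empty place is at about (340,210). I'll enlarge it.

```bash
python3 - <<'E'
import cv2
im=cv2.imread("pics/top0.png")[148:288,300:450]
cv2.imwrite("pics/top0c.png",cv2.resize(im,None,fx=4,fy=4,interpolation=cv2.INTER_CUBIC))
E
```

```text
(no output)
```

View pics/top0c.png

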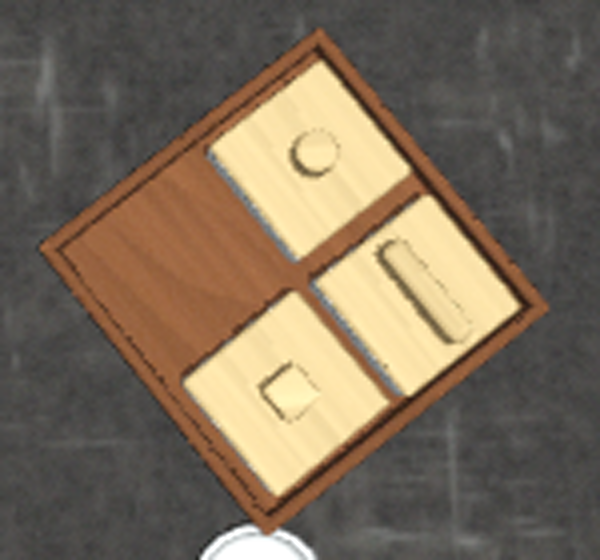

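Crop, tray rim outer corners: top (320,28), left (40,247), bottom (267,532), right (548,307). Knob tops: square (293,391), bar (429,293), round (318,152). The lid corners are also readable.

```bash
cat > h.py <<'E'
from station import bot
import numpy as np
def top(pts,z,off=(300,148),s=4):
    c=bot.camera_info("top");V=c["view"];f=200/np.tan(np.radians(c["vertical_fov"]/2))
    R,t=V[:3,:3],V[:3,3];o=-R.T@t;r=[]
    for p in np.atleast_2d(pts):
        u=(p[0]+.5)/s-.5+off[0];v=(p[1]+.5)/s-.5+off[1]
        d=R.T@np.array([(u-c["cx"])/f,-(v-c["cy"])/f,-1]);r.append((o+d*(z-o[2])/d[2])[:2])
    return np.array(r)
def tool():
    from scipy.spatial.transform import Rotation as Ro
    o=bot.get_obs();return o,Ro.from_quat(o['tool_rot'],scalar_first=True).as_matrix()
E
python3 - <<'E'
from h import *
np.set_printoptions(precision=4,suppress=True)
L,B,Rr,T=None,None,None,None
r=top([[267,532],[548,307],[320,28],[40,247]],.024)   # (-,-),(+,-),(+,+),(-,+)
print(r,"sides",np.linalg.norm(r-np.roll(r,-1,0),axis=1)); c=r.mean(0)
ex=(r[1]-r[0]+r[2]-r[3]);ey=(r[3]-r[0]+r[2]-r[1])
a=np.arctan2(ex[1],ex[0]);b=np.arctan2(ey[1],ey[0])-np.pi/2;y=(a+b)/2
print("c",c,"yaw",a,b,y)
A=np.array([[np.cos(y),-np.sin(y)],[np.sin(y),np.cos(y)]])
loc=lambda p:(p-c)@A
for n,k,l in(("sq",[293,391],[[277,497],[391,403],[296,290],[183,381]]),("bar",[429,293],[[402,397],[522,305],[430,195],[312,285]]),("rd",[318,152],[[300,260],[412,172],[321,60],[207,150]])):
    kp=top(k,.068)[0];lp=top(l,.040);e=lp[1]-lp[0]+lp[2]-lp[3];g=lp[3]-lp[0]+lp[2]-lp[1]
    print(n,"knob",kp,loc(kp),"lid",lp.mean(0),loc(lp.mean(0)),np.linalg.norm(lp-np.roll(lp,-1,0),axis=1),"yaw",np.arctan2(e[1],e[0])-y,np.arctan2(g[1],g[0])-np.pi/2-y)
for p in([-.044,-.044],[-.044,.044],[.044,-.044]):print(p,c+A@p)
o,R=tool();ty=np.arctan2(R[1,1],R[0,1]);print(o['eef_pos'],"tool y ang",ty,"turn",-(y-ty)); 
E
```

```text
[[ 0.3731 -0.0189]
 [ 0.4842 -0.1701]
 [ 0.6359 -0.058 ]
 [ 0.5232  0.094 ]] sides [0.1876 0.1887 0.1893 0.1878]
c [ 0.5041 -0.0382] yaw -0.9349250470370916 -0.9301816406475428 -0.9325533438423173
sq knob [ 0.4446 -0.0302] [-0.0419 -0.043 ] lid [ 0.444  -0.0302] [-0.0423 -0.0436] [0.0752 0.0745 0.0745 0.0749] yaw 0.007980612349856808 0.018342724053131976
bar knob [ 0.4909 -0.0997] [ 0.0415 -0.0472] lid [ 0.4915 -0.0988] [ 0.0412 -0.0462] [0.078  0.0728 0.0772 0.0725] yaw -0.022530455825933493 0.00541243167074601
rd knob [ 0.5631 -0.0479] [0.0429 0.0416] lid [ 0.5629 -0.0474] [0.0424 0.0418] [0.0743 0.0748 0.0764 0.0742] yaw -0.0010343127990187773 0.010518662489330088
[-0.044, -0.044] [ 0.4426 -0.0291]
[-0.044, 0.044] [0.5132 0.0233]
[0.044, -0.044] [ 0.495  -0.0998]
[ 0.1615 -0.6548  0.2304] tool y ang -1.3289875584762194 turn -0.39643421463390216
```
Sides 0.188 vs 0.192: scale 2% low -> maybe z offset or my corner readings inside, or distortion. Fine. Knob at reach 0.445 : near the limit 0.425 ok.

Careful with the scale: shifts go in shares of 50 mm and turns go in units of 0.1 rad. That gives: 0.0343 m is 0.686, 0.03 m is 0.6, -0.132 rad is -1.32.

Request:
{"method": "nudge_tcp", "body": {
  "deltas": {"ticks":[[0.686, -0.574, 0, 0, 0.7], [0.686, -0.574, 0, 0, 0.7], [0.686, -0.574, 0, 0, 0.7], [0.686, -0.574, 0, 0, 0.7], [0.686, -0.574, 0, 0, 0.7], [0.686, -0.574, 0, 0, 0.7], [0.686, -0.574, 0, 0, 0.7], [0.686, -0.574, 0, 0, 0.7], [0.686, -0.574, 0, 0, 0.7], [0.328, -0.8, 0, 0, 0.7], [0.328, -0.8, 0, 0, 0.7], [0.328, -0.8, 0, 0, 0.7], [0.328, -0.8, 0, 0, 0.7], [0.328, -0.8, 0, 0, 0.7], [0.328, -0.8, 0, 0, 0.7], [0.328, -0.8, 0, 0, 0.7], [0, 0, 0.6, -1.32, 0.7], [0, 0, 0.6, -1.32, 0.7], [0, 0, 0.6, -1.32, 0.7], [0, 0, 0, 0, 0.7]]},
  "force": 40
}}

```text
t: 2.1
eef_pos: [0.4408, -0.0313, 0.1382]
tool_rot: [-0.001, 0.949, 0.314, -0.003]
contact_force: [-1.3, -0.4, 0.5]
gripper_width: 0.697
grasp_force: 0.0
```

```bash
cat >> h.py <<'E'
def rel(tx,ty,tz,yaw=-0.9326):
    o,R=tool();p=o['eef_pos'];print("t",round(o['t'],2),"tcp",p.round(4),"w",o['gripper_width'],"F",o['contact_force'].round(1))
    print("tool d",(R.T@(np.array([tx,ty,tz])-p)).round(4),"turn",round(float(np.arctan2(R[1,1],R[0,1])-yaw),4),"z",R[:,2].round(3))
E
python3 - <<'E'
from h import *
rel(.4446,-.0302,.046)
E
```

```text
t 2.1 tcp [ 0.4408 -0.0313  0.1382] w 0.6969736841171413 F [-1.3 -0.4  0.5]
tool d [0.0042 0.0018 0.0921] turn 0.0012 z [-0.008  0.001 -1.   ]
```

```bash
python3 - <<'E'
from h import *
import cv2
o,R=tool();im=bot.read_camera("wrist");cv2.imwrite("pics/w1.png",im)
c=bot.camera_info("wrist");H=c["hand_eye"];f=200/np.tan(np.radians(c["vertical_fov"]/2))
# expected pixels
def proj(w):
    p=R.T@(np.array(w)-o['eef_pos']);q=np.linalg.inv(H)@np.r_[p,1];return c["cx"]+f*q[0]/-q[2],c["cy"]+f*q[1]/q[2]
print("sq top",proj([.4446,-.0302,.068]),"bar",proj([.4912,-.0995,.068]),"rd",proj([.563,-.0476,.068]))
E
```

```text
sq top (np.float64(317.2565814640251), np.float64(212.45036714489694)) bar (np.float64(423.07488990917767), np.float64(217.4004359933588)) rd (np.float64(438.4318452615692), np.float64(97.28880597035366))
```

View pics/w1.png

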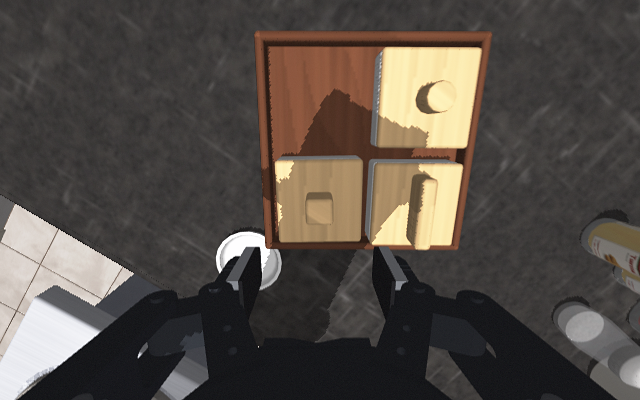

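Square-knob top at about (319,207) against a predicted (317,212), so they agree to about 3 mm. Bar top at about (428,213). I'll descend and grip.

To row units: 0.001 m is 0.02, 0.02 m is 0.4.

Request:
{"method": "nudge_tcp", "body": {
  "deltas": {"ticks":[[0.02, 0.008, 0.4, 0, 0.6], [0.02, 0.008, 0.4, 0, 0.6], [0.02, 0.008, 0.4, 0, 0.6], [0.02, 0.008, 0.4, 0, 0.6], [0.02, 0.008, 0.24, 0, 0.6], [0, 0, 0, 0, 0.6], [0, 0, 0, 0, 0.1], [0, 0, 0, 0, 0.1], [0, 0, 0, 0, 0.1], [0, 0, 0, 0, 0.1], [0, 0, 0, 0, 0.1], [0, 0, 0, 0, 0.1]]},
  "force": 40
}}

```text
t: 3.35
eef_pos: [0.4501, -0.0299, 0.0505]
tool_rot: [0.0, 0.95, 0.313, 0.001]
contact_force: [-1.0, 0.2, 6.2]
gripper_width: 0.248
grasp_force: 40.1
```

```bash
python3 - <<'E'
from h import *
rel(.5132,.0233,.046)
E
```

```text
t 3.35 tcp [ 0.4501 -0.0299  0.0505] w 0.24817895050221933 F [-1.   0.2  6.2]
tool d [ 0.0824 -0.0053  0.0047] turn -0.0009 z [ 0.002 -0.    -1.   ]
```

To row units: 0.0105 m is 0.21, -0.0004 m is -0.008.

Request:
{"method": "nudge_tcp", "body": {
  "deltas": {"ticks":[[0.21, -0.008, 0, 0, 0.1], [0.21, -0.008, 0, 0, 0.1], [0.21, -0.008, 0, 0, 0.1], [0.21, -0.008, 0, 0, 0.1], [0.21, -0.008, 0, 0, 0.1], [0.21, -0.008, 0, 0, 0.1], [0.21, -0.008, 0, 0, 0.1], [0.21, -0.008, 0, 0, 0.1], [0, 0, 0, 0, 0.1], [0, 0, 0, 0, 0.1], [0, 0, 0, 0, 0.1]]}
}}

```text
t: 4.45
eef_pos: [0.5162, 0.0231, 0.0506]
tool_rot: [0.0, 0.95, 0.314, 0.002]
contact_force: [1.1, 0.9, 5.1]
gripper_width: 0.247
grasp_force: 40.4
```

```bash
python3 - <<'E'
from h import *
import cv2
rel(.5132,.0233,.046)
im=bot.read_camera("wrist");cv2.imwrite("pics/w2.png",im)
E
```

```text
t 4.45 tcp [0.5162 0.0231 0.0506] w 0.2468492113956432 F [1.1 0.9 5.1]
tool d [-0.0023 -0.0019  0.0046] turn -0.0004 z [ 0.004  0.001 -1.   ]
```

View pics/w2.png

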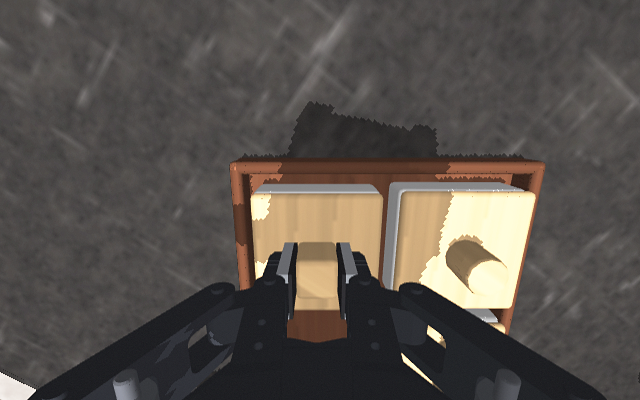

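The square-knob box is in the upper-left place, 8–20 px from the walls, square to the tray and next to the round-knob box. I'll release, lift and move over the bar.

To row units: -0.03 m is -0.6, -0.023 m is -0.46.

Request:
{"method": "nudge_tcp", "body": {
  "deltas": {"ticks":[[0, 0, 0, 0, 0.6], [0, 0, 0, 0, 0.6], [0, 0, 0, 0, 0.6], [0, 0, -0.6, 0, 0.6], [0, 0, -0.6, 0, 0.6], [0, 0, -0.4, 0, 0.6], [-0.46, 0.428, 0, 0, 0.6], [-0.46, 0.428, 0, 0, 0.6], [-0.46, 0.428, 0, 0, 0.6], [-0.44, 0.426, 0, 0, 0.6], [0, 0, 0, 0, 0.6], [0, 0, 0, 0, 0.6]]}
}}

```text
t: 5.7
eef_pos: [0.492, -0.1009, 0.1291]
tool_rot: [-0.0, 0.95, 0.313, -0.0]
contact_force: [-0.4, 0.5, -0.2]
gripper_width: 0.605
grasp_force: 0.0
```

```bash
python3 - <<'E'
from h import *
import cv2
rel(.4912,-.0995,.05)
o,R=tool()
im=bot.read_camera("wrist")
c=bot.camera_info("wrist");H=c["hand_eye"];f=200/np.tan(np.radians(c["vertical_fov"]/2))
def proj(w):
    p=R.T@(np.array(w)-o['eef_pos']);q=np.linalg.inv(H)@np.r_[p,1];return c["cx"]+f*q[0]/-q[2],c["cy"]+f*q[1]/q[2]
print("bar",proj([.4912,-.0995,.068]))
# point under TCP at bar top height
e=o['eef_pos'].copy();e[2]=.068;print("under tcp",proj(e))
cv2.imwrite("pics/w3.png",im)
im=bot.read_camera("top")[148:288,300:450]
cv2.imwrite("pics/t3.png",cv2.resize(im,None,fx=4,fy=4,interpolation=cv2.INTER_CUBIC))
E
```

```text
t 5.7 tcp [ 0.492  -0.1009  0.1291] w 0.6049793372414453 F [-0.4  0.5 -0.2]
tool d [ 0.0002 -0.0015  0.0791] turn -0.0024 z [-0.001  0.    -1.   ]
bar (np.float64(313.028168126558), np.float64(220.91444765490817))
under tcp (np.float64(315.11126020949337), np.float64(221.15009862350965))
```

View pics/w3.png

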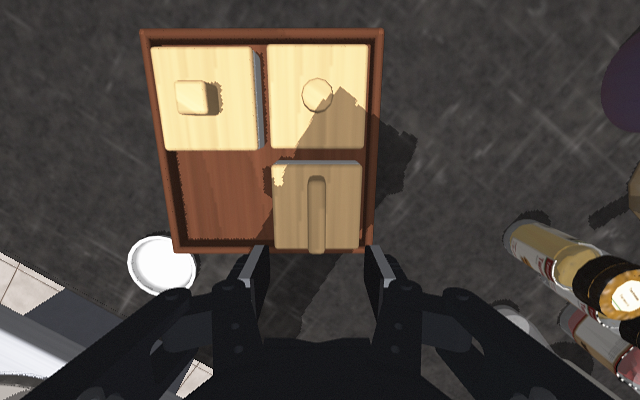

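The bar is centred at column 317, under the TCP (315). The square box sits at the upper left and the corner is free. I'll descend and grip the bar.

To row units: 0.02 m is 0.4, 0.019 m is 0.38.

Request:
{"method": "nudge_tcp", "body": {
  "deltas": {"ticks":[[0.02, 0, 0.4, 0, 0.6], [0.02, 0, 0.4, 0, 0.6], [0.02, 0, 0.4, 0, 0.6], [0.02, 0, 0.38, 0, 0.6], [0, 0, 0, 0, 0.6], [0, 0, 0, 0, 0.05], [0, 0, 0, 0, 0.05], [0, 0, 0, 0, 0.05], [0, 0, 0, 0, 0.05], [0, 0, 0, 0, 0.05], [0, 0, 0, 0, 0.05], [0, 0, 0, 0, 0.05]]},
  "force": 40
}}

```text
t: 7.0
eef_pos: [0.4967, -0.0977, 0.0515]
tool_rot: [0.0, 0.95, 0.314, 0.001]
contact_force: [-1.5, 1.0, 6.3]
gripper_width: 0.153
grasp_force: 40.5
```

```bash
python3 - <<'E'
from h import *
rel(.4426,-.0291,.05)
E
```

```text
t 7.0 tcp [ 0.4967 -0.0977  0.0515] w 0.15303248237558417 F [-1.5  1.   6.3]
tool d [-0.0026 -0.0874  0.0013] turn -0.0004 z [ 0.002 -0.    -1.   ]
```

View pics/t3.png

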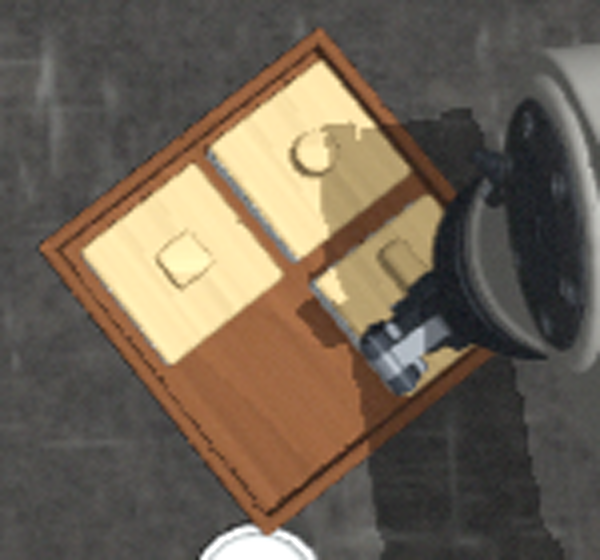

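The square-knob lid corners are (82,251), (195,163), (283,270) and (172,364), so it is inside its place. Now I'll slide the bar box.

To row units: -0.0108 m is -0.216, 0.05 m is 1.

Request:
{"method": "nudge_tcp", "body": {
  "deltas": {"ticks":[[0, -0.216, 0, 0, 0.05], [0, -0.216, 0, 0, 0.05], [0, -0.216, 0, 0, 0.05], [0, -0.216, 0, 0, 0.05], [0, -0.216, 0, 0, 0.05], [0, -0.216, 0, 0, 0.05], [0, -0.216, 0, 0, 0.05], [0, -0.216, 0, 0, 0.05], [0, 0, 0, 0, 0.05], [0, 0, 0, 0, 0.05], [0, 0, 0, 0, 0.6], [0, 0, 0, 0, 0.6], [0, 0, 0, 0, 0.6], [0, 0, -0.6, 0, 0.6], [0, 0, -0.8, 0, 0.6], [0, 0, -0.6, 0, 0.6], [0, 1, 0, 0, 0.6], [0, 1, 0, 0, 0.6], [0, 1, 0, 0, 0.6], [0, 1, 0, 0, 0.6]]}
}}

```text
t: 9.0
eef_pos: [0.564, -0.191, 0.1502]
tool_rot: [0.0, 0.95, 0.313, -0.0]
contact_force: [-0.1, 0.2, 1.0]
gripper_width: 0.602
grasp_force: 0.0
```

Request:
{"method": "nudge_tcp", "body": {
  "deltas": {"ticks":[[0, 0.4, 0, 0, 0.6], [0, 0, 0, 0, 0.6]]}
}}

```text
t: 9.2
eef_pos: [0.576, -0.209, 0.1495]
tool_rot: [0.0, 0.95, 0.311, -0.0]
contact_force: [-0.8, -0.2, -0.2]
gripper_width: 0.6
grasp_force: 0.0
```

```bash
python3 - <<'E'
from h import *
import cv2
im=bot.read_camera("top")[148:288,300:450]
cv2.imwrite("pics/t4.png",cv2.resize(im,None,fx=4,fy=4,interpolation=cv2.INTER_CUBIC))
E
```

```text
(no output)
```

View pics/t4.png

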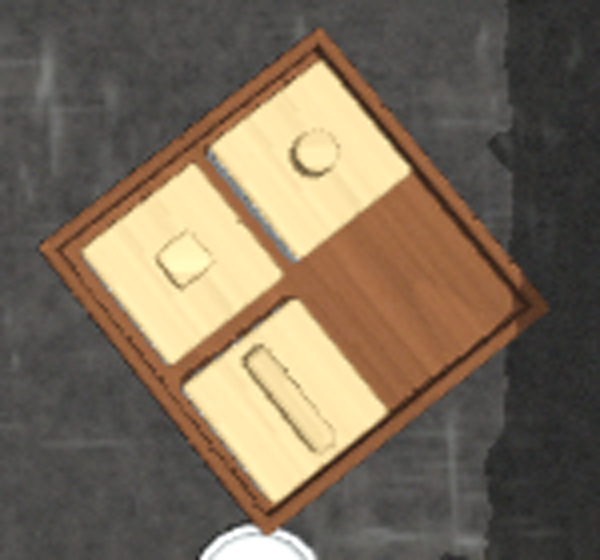

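Bar-box lid corners: (270,502), (388,410), (298,297), (182,387). Square-knob lid as before, and the round-knob box hasn't moved.

```bash
python3 - <<'E'
from h import *
np.set_printoptions(precision=4,suppress=True)
r=top([[267,532],[548,307],[320,28],[40,247]],.024);c=r.mean(0);y=-.9326
A=np.array([[np.cos(y),-np.sin(y)],[np.sin(y),np.cos(y)]])
for n,l in(("sq",[[172,364],[283,270],[195,163],[82,251]]),("bar",[[270,502],[388,410],[298,297],[182,387]]),("rd",[[300,260],[412,172],[321,60],[207,150]])):
    lp=top(l,.040);e=lp[1]-lp[0]+lp[2]-lp[3];g=lp[3]-lp[0]+lp[2]-lp[1]
    print(n,(lp.mean(0)-c)@A,"yaw",np.arctan2(e[1],e[0])-y,np.arctan2(g[1],g[0])-np.pi/2-y)
E
```

```text
sq [-0.0422  0.0412] yaw 0.01381599021124702 0.00846556748410654
bar [-0.0451 -0.0453] yaw -0.014499177991765921 -0.008846952400097696
rd [0.0424 0.0418] yaw -0.0009876566413360433 0.010565318647012822
```

Both boxes are within about 3 mm of their place centres and within 1° of square.

```bash
python3 -c "
from station import bot
print(bot.hand_in())"
```

```text
the job is handed in; nothing more can be done
None
```

The job is done and handed in: I slid the square-knob box into the empty place, then the bar-handled box into the corner by the spoon rest. The last picture shows both within about 3 mm of centre and 1° of square, and the round-knob box where it was.

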